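Pack the smear-staining tray

TASK

Pack the white blood-smear staining tray: stand the large amber bottle, the medium amber bottle and the little amber dropper bottle each upright, right down in the round recess made for its size, and lay the forceps flat and lengthwise in the long empty bay at the front of the tray. The small red-capped bottle and the marker do not belong to the kit, so leave them where they are. The bottles are glass: do not tip or drop them.

Things in the scene. Friction and masses are not known exactly. Their poses are not given: they have to be found in the camera images.
- tray: fixed white tray, 167 (x) x 257 (y) mm, origin under its centre, x away from the robot. Front left: empty long bay for the forceps, 72 x 150 mm inside, centre x -43.5, y +49.5 mm, floor 4 mm up, walls 12 mm high; bottles in the row behind rise to 105 mm and crowd it. Front right: packed loupe, fixed. To the tray's left a 0.4 m tall microscope (x over 0.44, y 0.07 to 0.27 m): pass in front of it
- socket_large: grey block, 82 x 82 x 22 mm, fixed in the tray's row, in any of its three places; same axes as the tray, origin at the centre of its underside (4 mm above the worktop). Round recess in its middle, 66 mm across, 16 mm deep, widening to 80 mm at the mouth (7 mm cone); recess floor 6 mm, top 22 mm above the origin. Made for the large amber bottle
- socket_medium: grey block, 82 x 82 x 22 mm, fixed in the tray's row, in any of its three places; same axes as the tray, origin at the centre of its underside (4 mm above the worktop). Round recess in its middle, 51 mm across, 16 mm deep, widening to 65 mm at the mouth (7 mm cone); recess floor 6 mm, top 22 mm above the origin. Made for the medium amber bottle
- socket_small: grey block, 82 x 82 x 22 mm, fixed in the tray's row, in any of its three places; same axes as the tray, origin at the centre of its underside (4 mm above the worktop). Round recess in its middle, 37 mm across, 16 mm deep, widening to 51 mm at the mouth (7 mm cone); recess floor 6 mm, top 22 mm above the origin. Made for the little dropper bottle
- fixative_bottle: large amber bottle with black screw cap, loose, upright, on the open worktop (doubles of the kit's things at the far left by the tube rack, y over 0.7 m, are stock): body 54 mm across up to about 60 mm, cap 35 mm across, 95 mm high, 110 g. Origin at the centre of its underside, z up; grasp the body about 55 mm up
- stain_bottle: medium amber bottle with black screw cap, loose, upright: body 39 mm across up to about 45 mm, cap 25 mm across, 77 mm high, 60 g. Origin at the centre of its underside, z up; grasp the body about 40 mm up, fingertips at least 20 mm above the underside to stay out of the recess
- oil_bottle: little amber dropper bottle with a long black rubber bulb, loose, upright: body 25 mm across and 46 mm high, 78 mm with the bulb, 28 g. Origin at the centre of its underside, z up; grasp the glass body about 40 mm up, fingertips at least 20 mm above the underside (the bulb is soft and carries nothing)
- forceps: steel forceps lying flat, loose: 14 mm wide (x), 122 mm long (y), 8 mm high, 22 g. Origin at the middle of the underside, y along the legs; grasp across the legs near the middle, fingertips just above the worktop
- redcap_bottle: small white bottle with a red screw cap, 26 mm across, 73 mm high, loose, upright; not part of the kit, stays where it stands. Origin at the centre of its underside
- marker: grey felt marker with black cap, lying flat, 14 mm wide (x), 139 mm long (y), 15 mm high, loose; not part of the kit, stays where it lies. Origin at the middle of its underside
Mind the look-alikes: they are no part of the job. Leave any pink or purple look-alike of the stain_bottle alone.

How it is judged:
At the end, for the whole second after the job is handed in: Each amber bottle rests upright (0.12 rad) in its own recess, axis within 10 mm, underside within 5 mm of the recess floor; the forceps rest flat on the long bay's floor, within 0.4 rad of its length; the red-capped bottle, upright, and the marker are within 30 mm of their start (horizontal distance between fixative_bottle and socket_large below 0.01 m and z of fixative_bottle in the frame of socket_large between 0.002 and 0.011 m and angle between each of fixative_bottle, stain_bottle, oil_bottle, forceps, redcap_bottle's own z axis and vertical below 0.12 rad and linear speed of each of fixative_bottle, stain_bottle, oil_bottle, forceps below 0.02 m/s and horizontal distance between stain_bottle and socket_medium below 0.01 m and z of stain_bottle in the frame of socket_medium between 0.002 and 0.011 m and horizontal distance between oil_bottle and socket_small below 0.01 m and z of oil_bottle in the frame of socket_small between 0.002 and 0.011 m and x of forceps in the frame of tray between -0.0725 and -0.0145 m and y of forceps in the frame of tray between 0.032 and 0.067 m and z of forceps in the frame of tray below 0.01 m and angle between the y axis of forceps and the y axis of tray, either way round below 0.4 rad and distance of each of redcap_bottle, marker from where it was at the start of the episode below 0.03 m); the robot touches nothing.
It fails at once if the red-capped bottle moved more than 30 mm or tipped (distance of redcap_bottle from where it was at the start of the episode above 0.03 m or angle between redcap_bottle's own z axis and vertical above 0.3 rad).
It fails at once if the marker moved more than 30 mm (distance of marker from where it was at the start of the episode above 0.03 m).
It fails at once if an amber bottle tipped by more than 0.7 rad (angle between any of fixative_bottle, stain_bottle, oil_bottle's own z axis and vertical above 0.7 rad).
It fails at once if an amber bottle dropped (faster than 0.7 m/s while not held: a fall of some 25 mm) ((linear speed of fixative_bottle above 0.7 m/s and contact force between fixative_bottle and the fingers below 0.05 N) or (linear speed of stain_bottle above 0.7 m/s and contact force between stain_bottle and the fingers below 0.05 N) or (linear speed of oil_bottle above 0.7 m/s and contact force between oil_bottle and the fingers below 0.05 N)).
It also fails if it takes over 131 s, if anything falls off the work surface, if the arm or the gripper's body presses on something with over 40 N, if the wrist force passes 120 N, or if a joint passes its speed limit or range.

ROBOT

A 7-joint arm with a two-finger parallel gripper is mounted at the origin on a cart in front of the work surface, level with it; the furniture and walls round the work are solid. World frame = base frame: x ahead of the robot, y to its left, z up, the work surface at z = 0. Lengths are in m, angles in rad, forces in N, time in s.
With the tool pointing down it reaches from about 0.4 to 0.85 m from the base axis. Payload 4.5 kg.
Tool frame: the origin (TCP) lies at the very end of the fingers, on their centre line; the grasp point (between the pads) lies 19 mm behind it (ctrl.hold_point_z is the distance from the TCP to the grasp point, in m); z points along the fingers, x is the direction in which the jaws open and shut, and the axes are right-handed (so a half turn about z gives the same grasp; the last joint's range is limited). The gripper opens to 85 mm and grips with 20 to 120 N. Pads are 22 mm wide; open, the fingers measure 114 mm over their backs; the gripper's body (76 mm by 85 mm) begins 54 mm behind the grasp point. The pads swing forward as they close: fully open they stand 13 mm farther back than shut.
Start: joints at [1.195, 0.689, -0.195, 1.565, 0.157, 0.902, -0.215], TCP at [0.249, -0.573, 0.231] pointing down, gripper open.
Joint ranges: [-3.01, 3.01], [-0.46, 2.08], [-1.47, 1.51], [0.13, 2.56], [-1, 4.14], [0.04, 2.09], [-2.66, 2.66]. Speed limits (rad/s): [2.57, 2.57, 3.14, 3.14, 3.14, 3.14, 3.14].

INTERFACE

Orientations are given as a unit quaternion [x, y, z, w].
In Python, from bench import observe, snapshot, ctrl gives the robot as it stands.
- The arm moves only by the tool drive_tool, never from a script. Its argument "increments" is a list of rows, each a list of 7 numbers: the shift along the tool's x, y, z in m, then the turn, a rotation vector about the tool's x, y, z in rad, then the closure, from 0 (fully open) to 1 (shut). A call has exactly 8 rows; each row is the pose to reach, as a shift and turn from the pose commanded when the call began, along the tool's axes at that moment; what a row does not reach only later rows make up. A row lasts 1/10 s, in which the tool goes at most 50 mm and 8.59 degrees, less where a joint would pass 70% of its speed; a pose out of reach is approached as far as the arm can. A call with a gripper value outside its range is refused whole. The fingers move at their own pace and stop on an object; "force" is the grip in N (left out, the last holds). Time passes only in rows, so rows that repeat a pose let the fingers close, or fill a call up. It gives the time, the measured TCP pose, the force and the opening at its end, in the units of the state.
- observe(): the state, without advancing time (a new reading comes with each control period).
- snapshot(name): name is "side" or "top"; returns a dict with "color" (420x560x3 uint8, red, green, blue), "fx", "fy", "cx", "cy" (pixels), "R" (3x3) and "t" (3): a world point X has camera coordinates R X + t. Camera axes: x right, y down, z forward; pixel columns grow to the right and rows downward; lengths in m; the calibration is good to about 2 mm. A picture is of the moment at which its call begins. There is no depth.
- ctrl.close_job(): hands the job in, once; it reports no verdict.
The state is a dict: "clock": time; "joint_positions": joint angles; "dq": joint speeds; "joint_torque": joint torques, N m; "position": TCP position; "eef_rot": TCP orientation; "contact_force": force on the tool from outside, world axes, zero at the start; "moment": the same for the moment, N m; "width": opening from 0.0 (shut) to 1.0 (fully open).
Only numpy, scipy, OpenCV 4.12 (cv2) and the standard library are available. Lean on these libraries where they do the work, as an engineer would, in place of code of your own. Each camera call takes 0.05 s, during which the arm holds its last target. There are 200 camera calls.

## Working session

There is one attempt and no reset: what is moved stays moved. The work goes in short steps, Python scripts to look and compute and a tool call to move; the robot and the scene stay as the last step left them, time stands still between calls to the robot, and variables do not carry over. Pictures are saved under pics/ and viewed, about 12 in all and at most 16, crops included, and the job is handed in when it is done.

Besides the shell and the picture viewer there is one more tool, called after "Request:" as name([rows], argument=value, ...), one row to a line, values as JSON. drive_tool: Moves the arm, as the interface text tells. Its arguments: {"type":"object","properties":{"increments":{"type":"array"},"force":{"type":"number"}},"required":["increments"]}

```bash
mkdir -p pics; ls; python3 - <<'E'
from bench import observe, snapshot, ctrl
import cv2, numpy as np
s=observe()
for k,v in s.items(): print(k,np.round(v,4))
print(ctrl.hold_point_z)
for n in("top","side"):
    d=snapshot(n); cv2.imwrite(f"pics/{n}0.png",cv2.resize(d["color"][:,:,::-1],(800,600),interpolation=cv2.INTER_CUBIC))
    cv2.imwrite(f"raw_{n}0.png",d["color"][:,:,::-1])
    print(n,d["fx"],d["fy"],d["cx"],d["cy"],np.round(d["R"],4).tolist(),d["t"], "cam",-np.array(d["R"]).T@d["t"])
E
```

```text
pics
clock 0.0
joint_positions [ 1.1948  0.69   -0.1945  1.5664  0.1573  0.9025 -0.2151]
dq [-0.0018  0.0007 -0.0003  0.0012 -0.0008  0.0007  0.0005]
joint_torque [ 2.00000e-04 -5.39616e+01 -1.26650e+00 -1.58542e+01  9.00000e-03
  9.50000e-03 -0.00000e+00]
position [ 0.2487 -0.5727  0.2305]
eef_rot [ 8.362e-01 -5.484e-01 -8.000e-04 -5.000e-04]
contact_force [ 0.8093 -0.56   -0.0121]
moment [ 0.0297 -0.0173  0.0244]
width 0.9985
0.0187
top 529.6791091291378 529.6791091291378 280.3636506026921 209.2910831028925 [[-0.008, -0.9999, 0.0067], [-0.9907, 0.007, -0.1358], [0.1357, -0.0077, -0.9907]] [-0.00982003  0.58139423  1.66896573] cam [ 3.49383857e-01 -9.57799812e-04  1.73248154e+00]
side 428.6884522285056 428.6884522285056 278.705191913966 211.84599159212883 [[-0.0007, -1.0, -0.0083], [-0.3928, 0.0079, -0.9196], [0.9196, 0.0026, -0.3928]] [-0.00982661  0.27289024  0.6903398 ] cam [-0.52766625 -0.01379648  0.52202746]
```

View pics/top0.png

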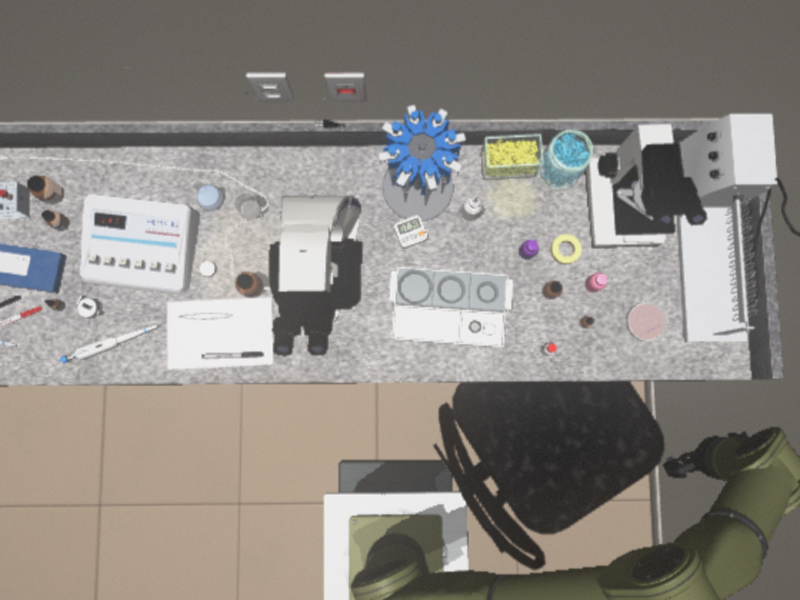

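View pics/side0.png

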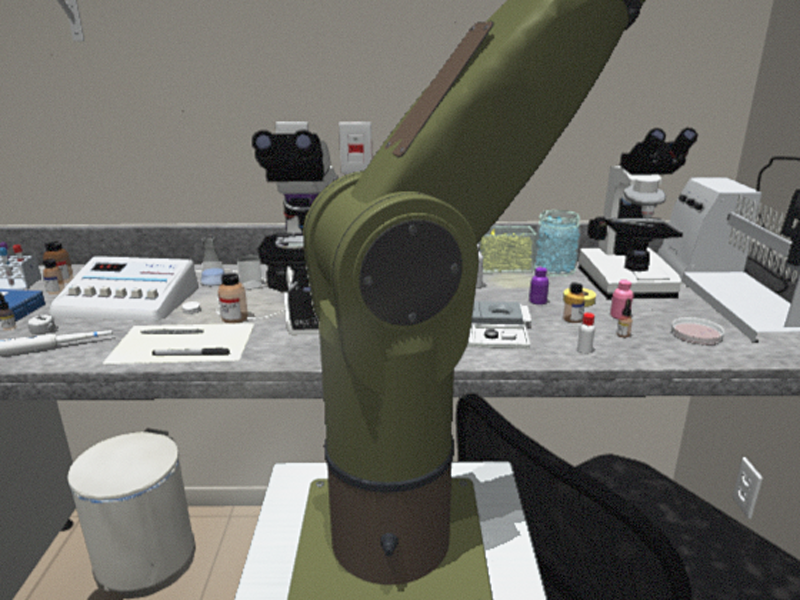

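The overview shows these candidates (top picture, 800x600):
- **Large:** amber (248,284). The ones at (42,187) and (53,218) are stock at the far left.
- **Medium:** amber (552,289). The purple (529,248) and pink (597,282) bottles are look-alikes.
- **Dropper:** (587,321).
- **Red cap:** (551,349).
- **Forceps and marker:** forceps on the paper at (205,316), marker at (232,355).

I'll enlarge these to confirm them.

```bash
cat > h.py <<'E'
import cv2, numpy as np
from scipy.spatial.transform import Rotation as Ro
from bench import observe, snapshot, ctrl
def grab(n):
    d=snapshot(n); d['R']=np.array(d['R']); d['t']=np.array(d['t']); return d
def crop(d,r0,r1,c0,c1,f): 
    return cv2.resize(d['color'][r0:r1,c0:c1,::-1],None,fx=f,fy=f,interpolation=cv2.INTER_CUBIC)
def world(d,u,v,z):
    r=d['R'].T@np.array([(u-d['cx'])/d['fx'],(v-d['cy'])/d['fy'],1]); c=-d['R'].T@d['t']
    return c+r*(z-c[2])/r[2]
def px(d,X):
    p=d['R']@np.array(X)+d['t']; return np.array([d['fx']*p[0]/p[2]+d['cx'],d['fy']*p[1]/p[2]+d['cy']])
def rel(pos,yaw):
    """shift in tool axes and rotvec to reach TCP pos, pointing down, tool x at yaw in world"""
    s=observe(); R0=Ro.from_quat(s['eef_rot'])
    Rt=Ro.from_euler('z',yaw)*Ro.from_euler('x',np.pi)
    return np.round(R0.inv().apply(np.array(pos)-s['position']),4), np.round((R0.inv()*Rt).as_rotvec(),4)
E
python3 - <<'E'
from h import *
t=grab('top'); s=grab('side')
a=crop(t,185,265,110,200,4.4); b=crop(t,160,255,360,450,4.4)
c=crop(t,180,250,265,370,6)
h=max(a.shape[0],b.shape[0]); pad=lambda i:cv2.copyMakeBorder(i,0,h-i.shape[0],0,0,cv2.BORDER_CONSTANT)
cv2.imwrite('pics/ab.png',np.hstack([pad(a),pad(b)])); cv2.imwrite('pics/c.png',c)
e=crop(s,185,260,65,185,3.3); f=crop(s,185,260,360,480,3.3)
cv2.imwrite('pics/side_z.png',np.hstack([e,f]))
print(a.shape,b.shape,c.shape,e.shape)
E
```

```text
(352, 396, 3) (418, 396, 3) (420, 630, 3) (248, 396, 3)
```

View pics/ab.png

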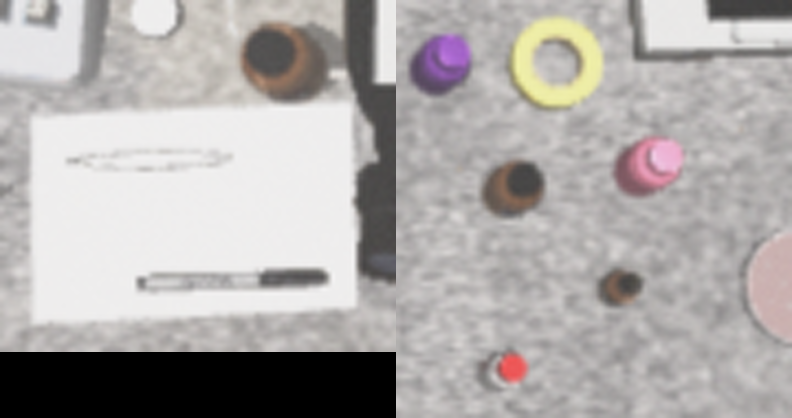

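View pics/c.png

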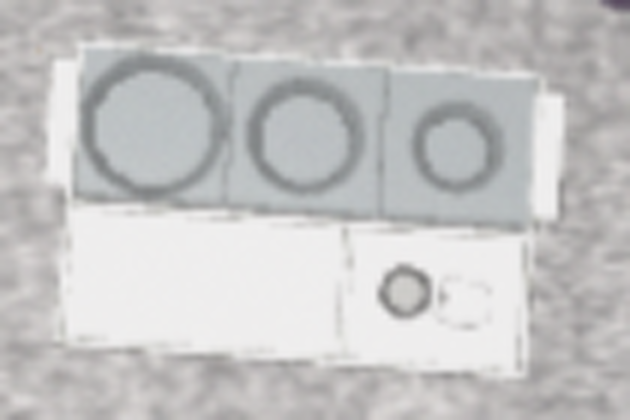

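View pics/side_z.png

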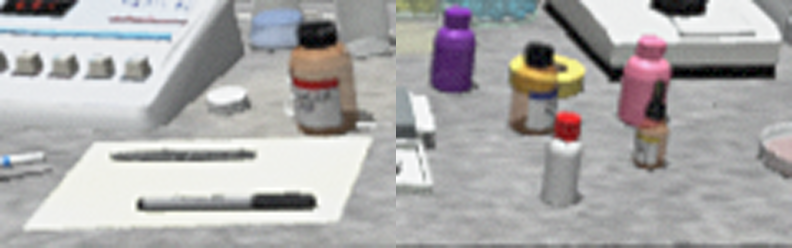

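The crops confirm the targets:
- **Large amber:** cap at (269,50) in the left half. It is the only one on the open worktop.
- **Medium amber:** cap at (525,181). It is amber with a black cap; purple (447,55) and pink (660,160) are the look-alikes.
- **Dropper:** (629,284).
- **Red cap:** (512,368).
- **Forceps and marker:** forceps at (150,159), marker at (232,280).
- **Tray recesses:** large (154,126), medium (305,136), small (457,147).

```bash
python3 - <<'E'
from h import *
t=grab('top'); s=grab('side')
def U(u,v,f,c0,r0): return (u+.5)/f-.5+c0,(v+.5)/f-.5+r0
A=lambda u,v:U(u,v,4.4,110,185); B=lambda u,v:U(u-396,v,4.4,360,160); C=lambda u,v:U(u,v,6,265,180)
E_=lambda u,v:U(u,v,3.3,65,185); F=lambda u,v:U(u-396,v,3.3,360,185)
for n,p,z in [('large',A(269,50),.095),('forcL',A(67,160),.004),('forcR',A(232,157),.004),('mkL',A(138,283),.008),('mkR',A(328,276),.008),
 ('med',B(525,181),.077),('oil',B(629,284),.078),('red',B(512,368),.073),('pink',B(664,158),.077),
 ('sL',C(154,126),.026),('sM',C(305,136),.026),('sS',C(457,147),.026),('trayBL',C(80,44),.026),('trayBR',C(540,76),.026),('trFL',C(65,342),.012),('trFR',C(525,376),.012)]:
    print(n,np.round(world(t,*p,z),4))
print('side')
for n,p,z in [('large',E_(320,28),.095),('forcL',E_(110,155),.004),('forcR',E_(255,155),.004),('med',F(540,46),.077),('oil',F(657,84),.078),('red',F(568,117),.073)]:
    print(n,np.round(world(s,*p,z),4))
# base front edges from side
for n,p,r in [('large',E_(322,133),.027),('med',F(533,133),.0195),('oil',F(649,167),.0125)]:
    w=world(s,*p,0); print(n,'base',np.round(w+[r,0,0],4))
E
```

```text
large [0.6182 0.3287 0.095 ]
forcL [0.5511 0.4956 0.004 ]
forcR [0.5525 0.3729 0.004 ]
mkL [0.4589 0.4392 0.008 ]
mkR [0.463  0.2992 0.008 ]
med [ 0.6011 -0.3579  0.077 ]
oil [ 0.5259 -0.4294  0.078 ]
red [ 0.4668 -0.3446  0.073 ]
pink [ 0.6171 -0.4588  0.077 ]
sL [ 0.6116 -0.0467  0.026 ]
sM [ 0.6055 -0.1287  0.026 ]
sS [ 0.5989 -0.2112  0.026 ]
trayBL [ 0.6571 -0.0069  0.026 ]
trayBR [ 0.6377 -0.2574  0.026 ]
trFL [0.4955 0.0024 0.012 ]
trFR [ 0.4752 -0.2469  0.012 ]
side
large [0.6142 0.3218 0.095 ]
forcL [0.5545 0.4956 0.004 ]
forcR [0.5522 0.3719 0.004 ]
med [ 0.6026 -0.3635  0.077 ]
oil [ 0.5151 -0.4335  0.078 ]
red [ 0.4635 -0.3482  0.073 ]
large base [0.6313 0.3286 0.    ]
med base [ 0.6109 -0.3626  0.    ]
oil base [ 0.5356 -0.4405  0.    ]
```

```bash
python3 - <<'E'
from h import *
print(rel([.602,-.360,.20],-.54))
E
```

```text
(array([-0.0547, -0.4087,  0.031 ]), array([-2.000e-04,  6.000e-04, -6.209e-01]))
```

Request:
drive_tool([
  [-0.003,-0.025,0.002,0,0,-0.04,0],
  [-0.01,-0.07,0.005,0,0,-0.12,0],
  [-0.017,-0.12,0.009,0,0,-0.2,0],
  [-0.024,-0.17,0.013,0,0,-0.28,0],
  [-0.031,-0.22,0.017,0,0,-0.36,0],
  [-0.038,-0.27,0.021,0,0,-0.44,0],
  [-0.045,-0.32,0.025,0,0,-0.53,0],
  [-0.05,-0.36,0.028,0,0,-0.62,0],
], force=30)

```text
clock: 1.1
position: [0.5616, -0.3816, 0.2031]
eef_rot: [0.964, -0.265, 0.0, -0.0]
contact_force: [0.2, -0.1, -0.3]
width: 0.998
```

```bash
python3 - <<'E'
from h import *
s=observe(); print(s['clock'],np.round(s['joint_positions'],3),s['position'],s['contact_force'])
print(rel([.602,-.360,.15],-.54))
E
```

```text
1.1 [ 0.691  0.806 -0.323  1.409  0.28   0.972 -0.233] [ 0.56161657 -0.38162297  0.2031116 ] [ 0.22772096 -0.09663835 -0.27091394]
(array([ 0.0237, -0.0392,  0.0532]), array([-0.0009, -0.0001,  0.0043]))
```

Request:
drive_tool([
  [0.008,-0.013,0.02,0,0,0,0],
  [0.016,-0.026,0.04,0,0,0,0],
  [0.024,-0.039,0.06,0,0,0,0],
  [0.024,-0.039,0.09,0,0,0,0],
  [0.024,-0.039,0.12,0,0,0,0],
  [0.024,-0.039,0.15,0,0,0,0],
  [0.024,-0.039,0.175,0,0,0,0],
  [0.024,-0.039,0.181,0,0,0,0],
])

```text
clock: 1.9
position: [0.5976, -0.3617, 0.0188]
eef_rot: [0.964, -0.267, -0.003, -0.001]
contact_force: [-1.0, 0.3, -0.1]
width: 1.0
```

```bash
python3 - <<'E'
from h import *
t=grab('top');s=grab('side')
a=crop(t,170,260,360,450,4.4);b=crop(s,150,250,360,450,4.4)
h=max(a.shape[0],b.shape[0]); pad=lambda i:cv2.copyMakeBorder(i,0,h-i.shape[0],0,0,cv2.BORDER_CONSTANT)
cv2.imwrite('pics/m1.png',np.hstack([pad(a),pad(b)]))
print(observe()['position'])
E
```

```text
[ 0.59938139 -0.3626256   0.02141404]
```

View pics/m1.png

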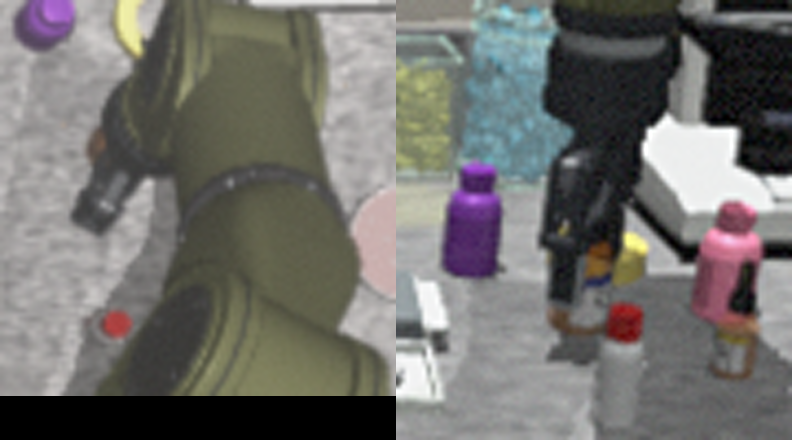

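The gripper straddles the medium amber bottle, with the near finger at (563,270) and the body at about (582,290). The red cap is clear of it. Closing now.

Request:
drive_tool([
  [0,0,0,0,0,0,1],
  [0,0,0,0,0,0,1],
  [0,0,0,0,0,0,1],
  [0,0,0,0,0,0,1],
  [0,0,0,0,0,0,1],
  [0,0,0,0,0,0,1],
  [0,0,0,0,0,0,1],
  [0,0,0,0,0,0,1],
], force=30)

```text
clock: 2.8
position: [0.6007, -0.3633, 0.0238]
eef_rot: [0.964, -0.267, 0.001, 0.0]
contact_force: [-0.6, 0.1, 6.6]
width: 0.443
```

```bash
python3 - <<'E'
from h import *
s=observe(); print(s['position'],s['width'],s['contact_force'])
print(rel([.6055,-.1287,.12],-.078))
E
```

```text
[ 0.60074172 -0.36333952  0.0237686 ] 0.44309997792810973 [-0.58204829  0.06119097  6.62541597]
(array([-0.1166, -0.2036, -0.0965]), array([ 0.0005, -0.002 , -0.4631]))
```

Request:
drive_tool([
  [0,0,-0.02,0,0,0,1],
  [0,0,-0.05,0,0,0,1],
  [-0.015,-0.025,-0.08,0,0,-0.05,1],
  [-0.035,-0.06,-0.095,0,0,-0.13,1],
  [-0.055,-0.097,-0.095,0,0,-0.21,1],
  [-0.076,-0.133,-0.095,0,0,-0.3,1],
  [-0.097,-0.17,-0.095,0,0,-0.39,1],
  [-0.116,-0.203,-0.095,0,0,-0.463,1],
])

```text
clock: 3.6
position: [0.6053, -0.1268, 0.1188]
eef_rot: [0.999, -0.037, 0.001, -0.0]
contact_force: [0.0, 0.6, -0.3]
width: 0.44
```

```bash
python3 - <<'E'
from h import *
s=observe(); print(s['position'],s['width'],s['contact_force'],np.round(s['joint_positions'],2))
print(rel([.6055,-.1287,.034],-.078))
t=grab('top');s=grab('side')
a=crop(t,140,240,260,390,3);b=crop(s,140,260,310,440,3)
h=max(a.shape[0],b.shape[0]); pad=lambda i:cv2.copyMakeBorder(i,0,h-i.shape[0],0,0,cv2.BORDER_CONSTANT)
cv2.imwrite('pics/m2.png',np.hstack([pad(a),pad(b)]))
E
```

```text
[ 0.60533155 -0.12683817  0.1187791 ] 0.44041682544042804 [ 0.01755181  0.57019939 -0.33733896] [ 0.33  0.84 -0.37  1.68  0.43  0.7  -0.32]
(array([0.0002, 0.0019, 0.0848]), array([-0.0003, -0.0015,  0.0043]))
```

View pics/m2.png

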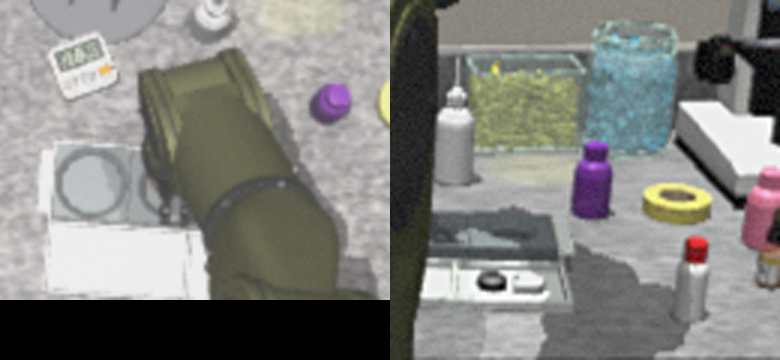

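The bottle is carried over the middle recess. The arm hides it in both views, and the width and the roughly -0.3 N load say it is held. Lowering.

Request:
drive_tool([
  [0,0.002,0.015,0,0,0.004,1],
  [0,0.002,0.035,0,0,0.004,1],
  [0,0.002,0.05,0,0,0.004,1],
  [0,0.002,0.062,0,0,0.004,1],
  [0,0.002,0.072,0,0,0.004,1],
  [0,0.002,0.08,0,0,0.004,1],
  [0,0.002,0.083,0,0,0.004,1],
  [0,0.002,0.083,0,0,0.004,1],
])

```text
clock: 4.5
position: [0.605, -0.1312, 0.0343]
eef_rot: [0.999, -0.041, 0.0, 0.0]
contact_force: [-0.6, -0.1, -1.2]
width: 0.441
```

Request:
drive_tool([
  [0,0,0.001,0,0,0,1],
  [0,0,0.002,0,0,0,0.5],
  [0,0,0.002,0,0,0,0.3],
  [0,0,0.002,0,0,0,0],
  [0,0,0.002,0,0,0,0],
  [0,0,0.002,0,0,0,0],
  [0,0,-0.01,0,0,0,0],
  [0,0,-0.03,0,0,0,0],
])

```text
clock: 5.3
position: [0.6039, -0.131, 0.0641]
eef_rot: [0.999, -0.041, -0.001, -0.0]
contact_force: [0.3, -0.5, 0.1]
width: 1.003
```

```bash
python3 - <<'E'
from h import *
s=observe(); print(s['position'],s['width'],s['contact_force'],np.round(s['joint_positions'],2))
print(rel([.6055,-.1287,.14],-.68))
print(rel([.526,-.431,.14],-.68))
E
```

```text
[ 0.60389665 -0.1310297   0.06414851] 1.0029207243778056 [ 0.26881957 -0.4832954   0.13390356] [ 0.32  0.92 -0.32  1.7   0.46  0.6  -0.36]
(array([ 0.0012, -0.0025, -0.0759]), array([0.0008, 0.0025, 0.5982]))
(array([-0.0533,  0.3053, -0.0757]), array([0.0008, 0.0025, 0.5982]))
```

Request:
drive_tool([
  [0,0,-0.03,0,0,0,0.2],
  [0,0.01,-0.065,0,0,0.05,0.3],
  [-0.008,0.05,-0.09,0,0,0.17,0.35],
  [-0.017,0.1,-0.09,0,0,0.3,0.35],
  [-0.026,0.15,-0.09,0,0,0.43,0.35],
  [-0.034,0.2,-0.09,0,0,0.56,0.35],
  [-0.043,0.25,-0.09,0,0,0.7,0.35],
  [-0.053,0.3,-0.09,0,0,0.82,0.35],
])

```text
clock: 6.1
position: [0.5281, -0.4237, 0.1556]
eef_rot: [0.899, -0.438, 0.001, -0.0]
contact_force: [0.6, -0.4, -0.8]
width: 0.648
```

```bash
python3 - <<'E'
from h import *
s=observe(); print(s['position'],s['width'],s['contact_force'],np.round(s['joint_positions'],2))
print(rel([.526,-.431,.021],-.9))
t=grab('top');s=grab('side')
a=crop(t,170,260,270,470,3.9);b=crop(s,170,250,270,470,3.9)
cv2.imwrite('pics/o1.png',np.vstack([a[:300],b[:300]]))
E
```

```text
[ 0.52813331 -0.42369955  0.15556526] 0.6479065348323435 [ 0.5981978  -0.37602163 -0.82518318] [ 0.71  0.85 -0.21  1.46  0.21  0.85 -0.47]
(array([0.0043, 0.0063, 0.1346]), array([-0.0009, -0.001 , -0.007 ]))
```

View pics/o1.png

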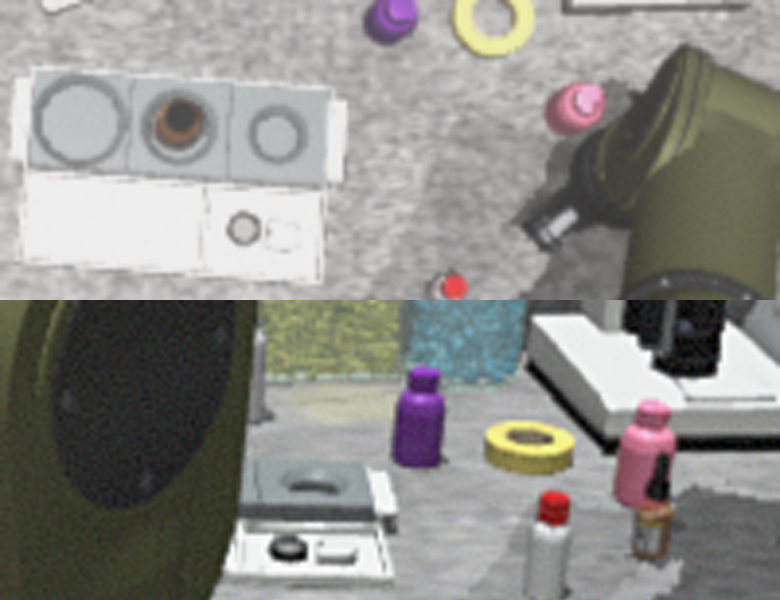

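The medium bottle stands centred in the middle recess, cap (181,113) over the ring (179,127). The red cap is untouched, and the hand is above the dropper at (650,530). Descending onto the dropper and closing.

Request:
drive_tool([
  [0.004,0.003,0.02,0,0,0,0.35],
  [0.008,0.006,0.045,0,0,0,0.35],
  [0.008,0.006,0.07,0,0,0,0.35],
  [0.008,0.006,0.095,0,0,0,0.35],
  [0.008,0.006,0.115,0,0,0,0.35],
  [0.008,0.006,0.13,0,0,0,0.35],
  [0.008,0.006,0.134,0,0,0,0.35],
  [0.008,0.006,0.134,0,0,0,0.35],
])

```text
clock: 7.0
position: [0.529, -0.4318, 0.0204]
eef_rot: [0.9, -0.436, -0.0, -0.0]
contact_force: [-0.8, 0.1, 0.2]
width: 0.649
```

Request:
drive_tool([
  [0,0,0,0,0,0,0.5],
  [0,0,0,0,0,0,0.6],
  [0,0,0,0,0,0,0.7],
  [0,0,0,0,0,0,1],
  [0,0,0,0,0,0,1],
  [0,0,0,0,0,0,1],
  [0,0,0,0,0,0,1],
  [0,0,0,0,0,0,1],
], force=20)

```text
clock: 7.8
position: [0.5296, -0.4325, 0.0214]
eef_rot: [0.9, -0.436, 0.001, 0.0]
contact_force: [-0.9, -0.6, 5.6]
width: 0.282
```

```bash
python3 - <<'E'
from h import *
s=observe(); print(s['position'],s['width'],s['contact_force'],np.round(s['joint_positions'],2))
print(rel([.5989,-.2112,.12],-.078))
E
```

```text
[ 0.52958537 -0.43248879  0.0213822 ] 0.28235830359592606 [-0.89916898 -0.57938812  5.57663389] [ 0.71  1.03 -0.17  1.49  0.25  0.64 -0.49]
(array([-0.1305, -0.1916, -0.0988]), array([ 4.000e-04, -2.000e-03, -8.241e-01]))
```

Request:
drive_tool([
  [0,0,-0.03,0,0,0,1],
  [0,0,-0.07,0,0,-0.06,1],
  [-0.015,-0.025,-0.1,0,0,-0.18,1],
  [-0.038,-0.055,-0.1,0,0,-0.31,1],
  [-0.061,-0.09,-0.1,0,0,-0.44,1],
  [-0.084,-0.124,-0.1,0,0,-0.57,1],
  [-0.107,-0.158,-0.1,0,0,-0.7,1],
  [-0.13,-0.191,-0.1,0,0,-0.82,1],
])

```text
clock: 8.6
position: [0.5981, -0.2098, 0.1202]
eef_rot: [0.999, -0.038, -0.0, -0.0]
contact_force: [0.6, 0.5, -0.2]
width: 0.287
```

```bash
python3 - <<'E'
from h import *
s=observe(); print(s['position'],s['width'],s['contact_force'],np.round(s['joint_positions'],2))
print(rel([.5989,-.2112,.032],-.078))
E
```

```text
[ 0.59814131 -0.20976974  0.12015605] 0.28713057870260883 [ 0.5873268   0.53406527 -0.21124962] [ 0.47  0.86 -0.38  1.62  0.43  0.74 -0.19]
(array([0.0009, 0.0014, 0.0882]), array([-0.0001,  0.0006,  0.0013]))
```

Request:
drive_tool([
  [0.001,0.001,0.015,0,0,0,1],
  [0.001,0.001,0.035,0,0,0,1],
  [0.001,0.001,0.05,0,0,0,1],
  [0.001,0.001,0.064,0,0,0,1],
  [0.001,0.001,0.076,0,0,0,1],
  [0.001,0.001,0.084,0,0,0,1],
  [0.001,0.001,0.087,0,0,0,1],
  [0.001,0.001,0.088,0,0,0,1],
])

```text
clock: 9.4
position: [0.5991, -0.2126, 0.0321]
eef_rot: [0.999, -0.041, 0.0, -0.0]
contact_force: [-0.2, 0.3, -0.8]
width: 0.286
```

Request:
drive_tool([
  [0,0,0.001,0,0,0,0.7],
  [0,0,0.001,0,0,0,0.6],
  [0,0,0.001,0,0,0,0.4],
  [0,0,0.001,0,0,0,0.3],
  [0,0,0.001,0,0,0,0.3],
  [0,0,-0.01,0,0,0,0.3],
  [0,0,-0.04,0,0,0,0.3],
  [0,0,-0.08,0,0,0,0.3],
])

```text
clock: 10.2
position: [0.5977, -0.2122, 0.1123]
eef_rot: [0.999, -0.041, -0.002, -0.0]
contact_force: [0.8, 0.5, 0.2]
width: 0.702
```

```bash
python3 - <<'E'
from h import *
s=observe(); print(s['position'],s['width'],s['contact_force'],np.round(s['joint_positions'],2))
print(rel([.38,-.05,.28],.3))
E
```

```text
[ 0.59771206 -0.21221521  0.11226653] 0.7021956938125484 [0.8099082  0.50574085 0.19569643] [ 0.47  0.87 -0.38  1.62  0.43  0.74 -0.19]
(array([-0.2308, -0.144 , -0.1668]), array([-0.0013,  0.0034, -0.3816]))
```

```bash
cat > fk.py <<'E'
import numpy as np, itertools
from scipy.optimize import least_squares
from scipy.spatial.transform import Rotation as Ro
S=[([1.195,.69,-.195,1.565,.157,.902,-.215],(.249,-.573,.2305)),([.691,.806,-.323,1.409,.28,.972,-.233],(.5616,-.3816,.2031)),
([.33,.84,-.37,1.68,.43,.7,-.32],(.6053,-.1268,.1188)),([.71,1.03,-.17,1.49,.25,.64,-.49],(.5296,-.4325,.0214)),
([.47,.87,-.38,1.62,.43,.74,-.19],(.5977,-.2122,.1123)),([.71,.85,-.21,1.46,.21,.85,-.47],(.5281,-.4237,.1556))]
def fk(q,p,sg):
    h,L1,L2,L3,x0,a1,a2,a3=p; T=np.array([x0,0,h]); out=[]; R=Ro.identity()
    L=[(a1,L1),(a2,L2),(a3,L3)]
    for k in range(3):
        R=R*Ro.from_euler('z',sg[k]*q[2*k])*Ro.from_euler('y',q[2*k+1]); T=T+R.apply([L[k][0],0,L[k][1]]); out.append(T)
    return np.array(out)
if __name__=="__main__":
    best=None
    for sg in itertools.product([1,-1],repeat=3):
        r=least_squares(lambda p:np.concatenate([[ (fk(q,p,sg)[2]-x)*10 for q,x in S]]).ravel().tolist()+list((p[4:])*.05),[.3,.4,.4,.3,0,0,0,0])
        print(sg,round(r.cost,4),np.round(r.x,3))
        if best is None or r.cost<best[0]: best=(r.cost,r.x,sg)
    np.savez('fk.npz',p=best[1],sg=best[2])
    for q,x in S: print(np.round(fk(q,best[1],best[2]),2).tolist(),x)
E
python3 fk.py
```

```text
(1, 1, 1) 16.4227 [-20.367   0.021   0.572 -19.777   0.852  -1.16   -0.363   0.374]
(1, 1, -1) 13.0096 [-0.582  0.119  0.058 -0.047  0.888 -0.057 -0.731  1.13 ]
(1, -1, 1) 13.2746 [-1.323  0.     0.083 -0.515  0.609 -0.515 -0.889  0.693]
(1, -1, -1) 12.5479 [-0.695 -0.041  0.34   0.001  0.634 -0.724 -0.82   0.675]
(-1, 1, 1) 0.438 [1.371 0.748 0.166 1.346 0.007 0.314 0.043 0.219]
(-1, 1, -1) 0.1403 [-0.399  0.751  0.31  -0.385 -0.028  0.041  0.101  0.076]
(-1, -1, 1) 0.0106 [-0.077  0.593  0.328 -0.059 -0.029 -0.001  0.002 -0.013]
(-1, -1, -1) 0.0235 [ 0.446  0.607  0.301  0.466 -0.032  0.061 -0.02   0.035]
[[0.11, -0.35, 0.38], [0.26, -0.56, 0.18], [0.25, -0.58, 0.23]] (0.249, -0.573, 0.2305)
[[0.3, -0.27, 0.34], [0.56, -0.35, 0.15], [0.56, -0.38, 0.2]] (0.5616, -0.3816, 0.2031)
[[0.39, -0.14, 0.32], [0.59, -0.09, 0.07], [0.6, -0.12, 0.12]] (0.6053, -0.1268, 0.1188)
[[0.36, -0.33, 0.23], [0.53, -0.41, -0.03], [0.53, -0.43, 0.02]] (0.5296, -0.4325, 0.0214)
[[0.37, -0.2, 0.31], [0.59, -0.18, 0.06], [0.6, -0.22, 0.11]] (0.5977, -0.2122, 0.1123)
[[0.31, -0.29, 0.32], [0.53, -0.39, 0.1], [0.53, -0.42, 0.16]] (0.5281, -0.4237, 0.1556)
```

Request:
drive_tool([
  [0,0,-0.045,0,0,0,0.3],
  [-0.02,-0.005,-0.08,0,0,-0.03,0.3],
  [-0.055,-0.03,-0.1,0,0,-0.08,0.3],
  [-0.09,-0.05,-0.12,0,0,-0.14,0.3],
  [-0.125,-0.075,-0.14,0,0,-0.2,0.3],
  [-0.16,-0.1,-0.155,0,0,-0.26,0.3],
  [-0.195,-0.125,-0.165,0,0,-0.32,0.3],
  [-0.23,-0.144,-0.167,0,0,-0.38,0.3],
])

```text
clock: 11.0
position: [0.381, -0.0486, 0.281]
eef_rot: [0.989, 0.15, 0.002, 0.001]
contact_force: [0.2, -0.0, -0.4]
width: 0.7
```

```bash
python3 - <<'E'
from h import *
from fk import fk
z=np.load('fk.npz')
s=observe(); print(s['position'],np.round(s['joint_positions'],2)); print(np.round(fk(s['joint_positions'],z['p'],z['sg']),3))
print(rel([.36,.17,.28],.44), rel([.36,.34,.28],.7))
t=grab('top'); cv2.imwrite('pics/p1.png',crop(t,80,300,60,400,2.3))
E
```

```text
[ 0.3809908  -0.04855979  0.28103257] [ 0.48  0.35 -0.65  2.15  0.32  0.73 -0.07]
[[ 0.149 -0.093  0.482]
 [ 0.352 -0.013  0.237]
 [ 0.368 -0.038  0.29 ]]
(array([ 0.0449, -0.2149,  0.0008]), array([ 0.0022, -0.0032, -0.1381])) (array([ 0.0955, -0.3772,  0.0006]), array([ 0.0026, -0.0029, -0.3981]))
```

View pics/p1.png

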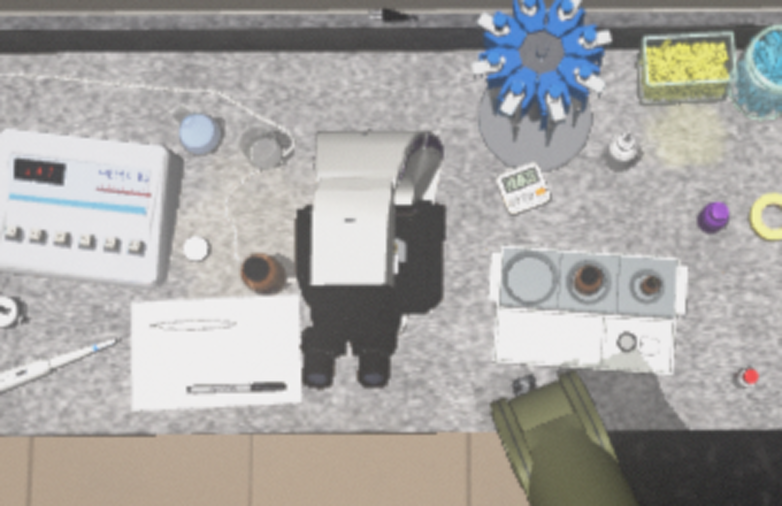

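The medium and small bottles both stand in their recesses, at (588,278) and (648,287). The microscope front is at row 387 and the hand is just in front of the bench, so I'll pass in front of it to the left.

Request:
drive_tool([
  [0.002,-0.04,0,0,0,-0.04,0.3],
  [0.008,-0.085,0,0,0,-0.08,0.3],
  [0.016,-0.13,0,0,0,-0.12,0.3],
  [0.023,-0.175,0,0,0,-0.16,0.3],
  [0.03,-0.22,0,0,0,-0.2,0.3],
  [0.047,-0.265,0,0,0,-0.24,0.3],
  [0.064,-0.31,0,0,0,-0.28,0.3],
  [0.085,-0.355,0,0,0,-0.32,0.3],
])

```text
clock: 11.85
position: [0.3583, 0.3158, 0.28]
eef_rot: [0.952, 0.305, 0.001, 0.001]
contact_force: [1.2, -0.9, 0.7]
width: 0.702
```

```bash
python3 - <<'E'
from h import *
from fk import fk
z=np.load('fk.npz')
s=observe(); print(s['position'],np.round(s['joint_positions'],2),s['contact_force']); print(np.round(fk(s['joint_positions'],z['p'],z['sg']),3))
print(rel([.46,.434,.2],0),rel([.5525,.434,.13],0))
E
```

```text
[0.35834496 0.31576097 0.27997655] [-0.35  0.5  -0.72  1.92  0.42  0.88 -0.66] [ 1.2433637  -0.91955697  0.6771759 ]
[[0.237 0.097 0.445]
 [0.308 0.339 0.235]
 [0.347 0.329 0.28 ]]
(array([ 0.1514, -0.0373,  0.08  ]), array([ 0.0011, -0.001 ,  0.62  ])) (array([0.2266, 0.0164, 0.1501]), array([ 0.0011, -0.001 ,  0.62  ]))
```

Request:
drive_tool([
  [0.04,-0.012,0.01,0,0,0.07,0.35],
  [0.08,-0.024,0.03,0,0,0.15,0.4],
  [0.12,-0.035,0.055,0,0,0.23,0.45],
  [0.15,-0.035,0.08,0,0,0.32,0.5],
  [0.175,-0.02,0.1,0,0,0.41,0.5],
  [0.195,-0.007,0.12,0,0,0.48,0.5],
  [0.212,0.006,0.14,0,0,0.55,0.5],
  [0.227,0.016,0.15,0,0,0.62,0.5],
])

```text
clock: 12.65
position: [0.5539, 0.431, 0.1275]
eef_rot: [1.0, -0.003, -0.001, 0.001]
contact_force: [-0.5, -0.1, 0.8]
width: 0.501
```

```bash
python3 - <<'E'
from h import *
from fk import fk
z=np.load('fk.npz')
s=observe(); print(s['position'],s['width'],np.round(s['joint_positions'],2),s['contact_force']); print(np.round(fk(s['joint_positions'],z['p'],z['sg']),3))
print(rel([.5525,.434,.01],0))
t=grab('top');s=grab('side')
a=crop(t,150,270,90,230,2.8);b=crop(s,130,280,60,200,2.8)
h=max(a.shape[0],b.shape[0]); pad=lambda i:cv2.copyMakeBorder(i,0,h-i.shape[0],0,0,cv2.BORDER_CONSTANT)
cv2.imwrite('pics/f1.png',np.hstack([pad(a),pad(b)]))
E
```

```text
[0.55386127 0.4310484  0.1275357 ] 0.5013081452149953 [-0.52  0.94 -0.43  1.38  0.44  0.92 -1.07] [-0.49220564 -0.05682296  0.77673377]
[[0.385 0.239 0.275]
 [0.51  0.466 0.074]
 [0.547 0.447 0.118]]
(array([-0.0012, -0.0033,  0.1175]), array([ 0.0028,  0.0012, -0.0058]))
```

View pics/f1.png

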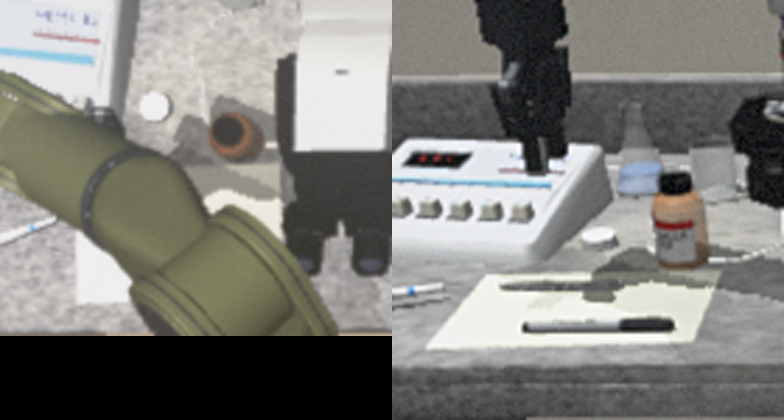

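The hand is above the forceps at (560,287) in the right half. The marker (598,325) and the large bottle (680,235) stay clear. Lowering.

Request:
drive_tool([
  [-0.001,-0.003,0.02,0,0,0,0.5],
  [-0.001,-0.003,0.045,0,0,0,0.5],
  [-0.001,-0.003,0.07,0,0,0,0.5],
  [-0.001,-0.003,0.09,0,0,0,0.5],
  [-0.001,-0.003,0.105,0,0,0,0.5],
  [-0.001,-0.003,0.115,0,0,0,0.5],
  [-0.001,-0.003,0.119,0,0,0,0.5],
  [-0.001,-0.003,0.119,0,0,0,0.5],
])

```text
clock: 13.55
position: [0.5519, 0.4358, 0.0105]
eef_rot: [1.0, -0.001, 0.0, -0.0]
contact_force: [0.6, -0.3, 0.1]
width: 0.494
```

```bash
python3 - <<'E'
from h import *
s=observe(); print(s['position'],s['width'],s['contact_force'],np.round(Ro.from_quat(s['eef_rot']).as_matrix(),3)[:,2])
s=grab('side'); cv2.imwrite('pics/f2.png',crop(s,170,260,70,190,5))
E
```

```text
[0.55185633 0.4358121  0.01048554] 0.4940615132048682 [ 0.55233657 -0.2860331   0.1498067 ] [ 0.  0. -1.]
```

View pics/f2.png

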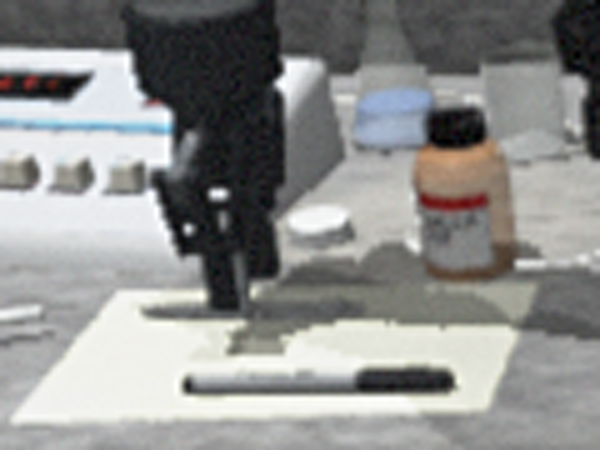

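The fingers straddle the legs near (228,305), and the marker is untouched. I'll lower a little more and close.

Request:
drive_tool([
  [0,0,0.003,0,0,0,0.5],
  [0,0,0.005,0,0,0,0.6],
  [0,0,0.006,0,0,0,0.7],
  [0,0,0.006,0,0,0,1],
  [0,0,0.006,0,0,0,1],
  [0,0,0.006,0,0,0,1],
  [0,0,0.006,0,0,0,1],
  [0,0,0.006,0,0,0,1],
], force=25)

```text
clock: 14.4
position: [0.552, 0.4356, 0.0043]
eef_rot: [1.0, -0.001, 0.0, 0.0]
contact_force: [-0.1, -0.2, -0.7]
width: 0.146
```

Request:
drive_tool([
  [0,0,0,0,0,0,1],
  [0,0,-0.01,0,0,0,1],
  [0,0,-0.03,0,0,0,1],
  [0,0,-0.06,0,0,0,1],
  [0,0,-0.09,0,0,0,1],
  [0,0,-0.12,0,0,0,1],
  [0,0,-0.14,0,0,0,1],
  [0,0,-0.14,0,0,0,1],
])

```text
clock: 15.2
position: [0.5539, 0.4379, 0.1501]
eef_rot: [1.0, -0.001, 0.003, -0.003]
contact_force: [-0.5, 1.4, 0.4]
width: 0.143
```

```bash
python3 - <<'E'
from h import *
s=observe(); print(s['position'],s['width'],s['contact_force'],np.round(s['joint_positions'],2))
print(rel([.36,.33,.25],.3))
s=grab('side'); cv2.imwrite('pics/f3.png',crop(s,130,250,60,200,5))
E
```

```text
[0.55388691 0.43787396 0.15006013] 0.14313850095364614 [-0.45293161  1.41019615  0.38355944] [-0.53  0.91 -0.44  1.36  0.43  0.95 -1.06]
(array([-0.193 ,  0.1077, -0.1019]), array([-0.0055, -0.0074, -0.3024]))
```

View pics/f3.png

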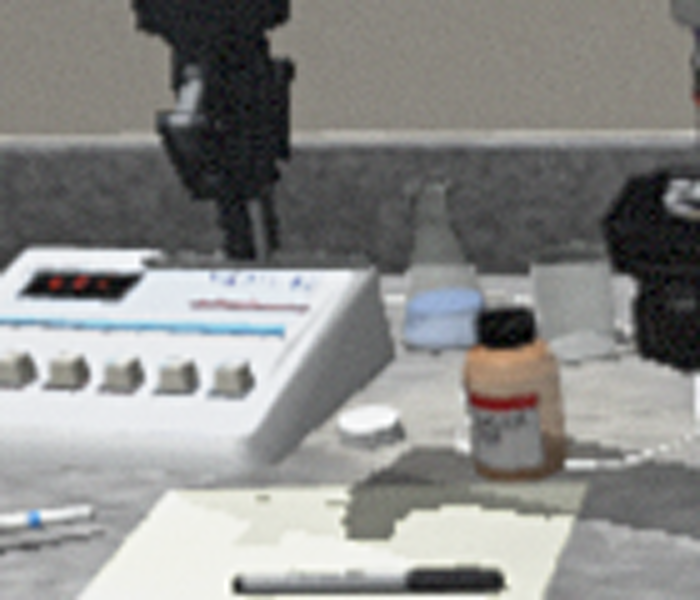

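The forceps are gone from the paper and held level in the jaws (opening 12 mm). The bottle and marker are unmoved. Going back in front of the microscope.

Request:
drive_tool([
  [-0.02,0.005,-0.02,0,0,0,1],
  [-0.06,0.015,-0.05,0,0,0,1],
  [-0.1,0.035,-0.08,0,0,0,1],
  [-0.14,0.065,-0.1,0,0,0,1],
  [-0.175,0.095,-0.1,0,0,0,1],
  [-0.195,0.12,-0.1,0,0,0,1],
  [-0.205,0.15,-0.1,0,0,0,1],
  [-0.207,0.185,-0.1,0,0,0,1],
])

```text
clock: 16.05
position: [0.3424, 0.2501, 0.2441]
eef_rot: [1.0, 0.001, -0.001, 0.0]
contact_force: [0.7, -1.1, -0.5]
width: 0.14
```

```bash
python3 - <<'E'
from h import *
s=observe(); print(s['position'],s['width'],s['contact_force'],np.round(s['joint_positions'],2))
print(rel([.345,.17,.25],0),rel([.38,-.05,.25],-.078))
E
```

```text
[0.34237839 0.25006602 0.24414884] 0.14048543676663378 [ 0.66422751 -1.0850316  -0.46176412] [-0.38  0.45 -0.52  2.11  0.36  0.67 -1.14]
(array([ 0.0025,  0.0801, -0.0058]), array([0.0007, 0.001 , 0.0017])) (array([ 0.0371,  0.3001, -0.0057]), array([0.0007, 0.001 , 0.0797]))
```

Request:
drive_tool([
  [0.002,0.03,-0.005,0,0,0,1],
  [0.002,0.075,-0.005,0,0,0,1],
  [0.002,0.12,-0.005,0,0,0.02,1],
  [0.005,0.165,-0.005,0,0,0.04,1],
  [0.01,0.21,-0.005,0,0,0.06,1],
  [0.015,0.25,-0.005,0,0,0.07,1],
  [0.025,0.285,-0.005,0,0,0.08,1],
  [0.045,0.31,-0.005,0,0,0.08,1],
])

```text
clock: 16.85
position: [0.3866, -0.062, 0.2488]
eef_rot: [0.999, -0.042, -0.002, 0.001]
contact_force: [1.2, 1.4, 0.1]
width: 0.139
```

```bash
python3 - <<'E'
from h import *
s=observe(); print(s['position'],s['width'],s['contact_force'],np.round(s['joint_positions'],2))
print(rel([.5225,-.073,.10],-.078))
E
```

```text
[ 0.38660777 -0.06204005  0.24877489] 0.13893749340525158 [1.22780562 1.42851852 0.07478814] [ 0.41  0.4  -0.52  2.18  0.33  0.64 -0.43]
(array([ 0.1369, -0.0009,  0.1483]), array([ 0.0018,  0.0038, -0.0069]))
```

Request:
drive_tool([
  [0.02,0,0.01,0,0,0,1],
  [0.045,0,0.03,0,0,0,1],
  [0.07,0,0.055,0,0,0,1],
  [0.095,0,0.08,0,0,0,1],
  [0.115,0,0.105,0,0,0,1],
  [0.13,0,0.13,0,0,0,1],
  [0.137,-0.001,0.145,0,0,0,1],
  [0.137,-0.001,0.148,0,0,0,1],
])

```text
clock: 17.65
position: [0.5248, -0.0691, 0.0991]
eef_rot: [0.999, -0.041, -0.002, -0.0]
contact_force: [-0.1, -0.2, -0.4]
width: 0.146
```

```bash
python3 - <<'E'
from h import *
s=observe(); print(s['position'],s['width'],s['contact_force'],np.round(s['joint_positions'],2))
print(rel([.5225,-.073,.0095],-.078))
t=grab('top');a=crop(t,160,250,250,370,6); cv2.imwrite('pics/f4.png',a)
E
```

```text
[ 0.52481036 -0.06907963  0.09909443] 0.14602183115551023 [-0.10658348 -0.18246636 -0.43205981] [ 0.25  0.79 -0.34  1.96  0.53  0.49 -0.55]
(array([-0.0017,  0.0041,  0.0896]), array([-0.0002,  0.0035, -0.0038]))
```

View pics/f4.png

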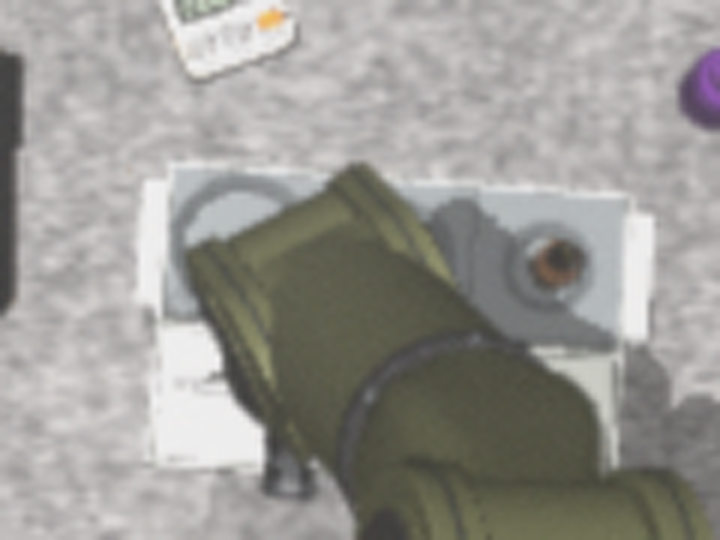

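The forceps' left end shows at (178,383), about y -0.010 m, which matches the plan. The arm is clear of the placed bottles. Laying the forceps down.

Request:
drive_tool([
  [-0.001,0.004,0.015,0,0.003,-0.004,1],
  [-0.001,0.004,0.032,0,0.003,-0.004,1],
  [-0.001,0.004,0.05,0,0.003,-0.004,1],
  [-0.001,0.004,0.065,0,0.003,-0.004,1],
  [-0.001,0.004,0.076,0,0.003,-0.004,1],
  [-0.001,0.004,0.084,0,0.003,-0.004,1],
  [-0.001,0.004,0.089,0,0.003,-0.004,1],
  [-0.001,0.004,0.089,0,0.003,-0.004,1],
])

```text
clock: 18.5
position: [0.5241, -0.0732, 0.0122]
eef_rot: [0.999, -0.039, 0.001, 0.0]
contact_force: [0.8, -0.9, 0.7]
width: 0.139
```

```bash
python3 - <<'E'
from h import *
s=observe(); print(s['position'],s['width'],s['contact_force'])
E
```

```text
[ 0.52408423 -0.0732036   0.01217104] 0.13874736844746002 [ 0.77532428 -0.94379158  0.70422292]
```

Request:
drive_tool([
  [0,0,0.002,0,0,0,1],
  [0,0,0.003,0,0,0,0.9],
  [0,0,0.003,0,0,0,0.75],
  [0,0,0.003,0,0,0,0.7],
  [0,0,0.003,0,0,0,0.7],
  [0,0,0.002,0,0,0,0.7],
  [0,0,-0.015,0,0,0,0.7],
  [0,0,-0.04,0,0,0,0.7],
])

```text
clock: 19.3
position: [0.5231, -0.0731, 0.0519]
eef_rot: [0.999, -0.039, 0.0, 0.0]
contact_force: [0.5, 0.2, 0.2]
width: 0.298
```

Request:
drive_tool([
  [0,0,-0.04,0,0,0,0.6],
  [-0.01,0,-0.08,0,0,0,0.4],
  [-0.03,0,-0.12,0,0,0,0.2],
  [-0.06,0,-0.15,0,0,0,0],
  [-0.09,-0.005,-0.18,0,0,0,0],
  [-0.12,-0.02,-0.21,0,0,-0.05,0],
  [-0.145,-0.045,-0.23,0,0,-0.1,0],
  [-0.155,-0.08,-0.235,0,0,-0.15,0],
])

```text
clock: 20.1
position: [0.3732, 0.0179, 0.2885]
eef_rot: [0.999, 0.035, 0.002, 0.002]
contact_force: [0.8, 0.9, -0.5]
width: 0.998
```

```bash
python3 - <<'E'
from h import *
s=observe(); print(s['position'],s['width'],s['contact_force'],np.round(s['joint_positions'],2))
print(rel([.345,.17,.28],.3),rel([.35,.34,.28],.45))
t=grab('top');a=crop(t,170,250,255,375,6); cv2.imwrite('pics/f5.png',a)
E
```

```text
[0.37319478 0.01794432 0.28851008] 0.9975782676154492 [ 0.78052804  0.92056745 -0.49925042] [ 0.31  0.32 -0.64  2.17  0.29  0.74 -0.45]
(array([-0.0174, -0.1537,  0.0079]), array([ 0.0038, -0.0041, -0.2293])) (array([-0.0004, -0.3229,  0.0075]), array([ 0.0041, -0.0039, -0.3793]))
```

View pics/f5.png

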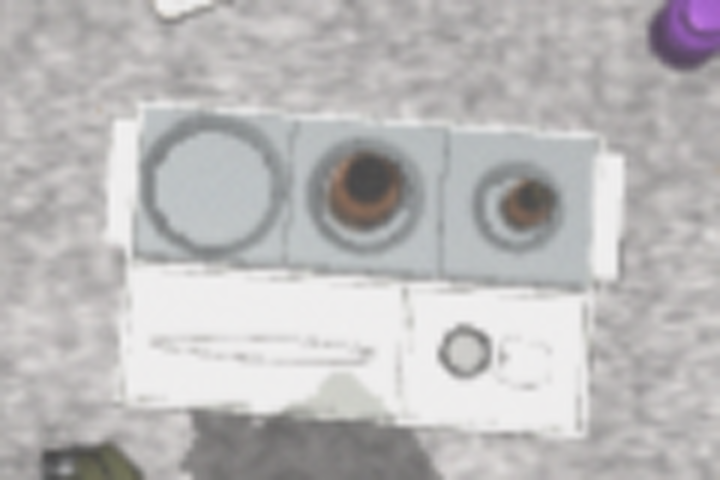

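The forceps lie flat in the bay, from (150,342) to (372,352), and both small bottles stand in their recesses. Now the large bottle, again passing in front of the microscope.

Request:
drive_tool([
  [-0.01,-0.03,0.004,0,0,-0.03,0],
  [-0.017,-0.075,0.008,0,0,-0.06,0],
  [-0.018,-0.12,0.008,0,0,-0.09,0],
  [-0.018,-0.165,0.008,0,0,-0.12,0],
  [-0.014,-0.21,0.008,0,0,-0.15,0],
  [-0.01,-0.255,0.008,0,0,-0.18,0],
  [-0.003,-0.295,0.008,0,0,-0.18,0],
  [0.008,-0.335,0.008,0,0,-0.18,0],
])

```text
clock: 20.95
position: [0.3584, 0.3549, 0.2785]
eef_rot: [0.992, 0.126, 0.001, 0.001]
contact_force: [1.0, 0.2, -0.8]
width: 1.004
```

```bash
python3 - <<'E'
from h import *
s=observe(); print(s['position'],s['width'],s['contact_force'],np.round(s['joint_positions'],2))
print(rel([.48,.365,.26],0),rel([.619,.327,.17],0))
E
```

```text
[0.35836336 0.35493725 0.27854921] 1.0038482924388021 [ 1.02498095  0.19852962 -0.76498051] [-0.46  0.53 -0.65  1.85  0.4   0.9  -1.04]
(array([0.1202, 0.0207, 0.0189]), array([ 0.0014, -0.0026,  0.2534])) (array([0.245 , 0.0922, 0.1093]), array([ 0.0014, -0.0026,  0.2534]))
```

Request:
drive_tool([
  [0.035,0.004,0.003,0,0,0.05,0],
  [0.08,0.01,0.01,0,0,0.12,0],
  [0.12,0.021,0.019,0,0,0.2,0],
  [0.15,0.035,0.03,0,0,0.253,0],
  [0.18,0.053,0.05,0,0,0.253,0],
  [0.21,0.071,0.07,0,0,0.253,0],
  [0.235,0.086,0.09,0,0,0.253,0],
  [0.245,0.092,0.109,0,0,0.253,0],
])

```text
clock: 21.75
position: [0.6229, 0.3221, 0.1686]
eef_rot: [1.0, -0.003, 0.002, 0.001]
contact_force: [-0.0, 0.2, -0.8]
width: 0.998
```

```bash
python3 - <<'E'
from h import *
from fk import fk
z=np.load('fk.npz')
s=observe(); print(s['position'],s['width'],s['contact_force'],np.round(s['joint_positions'],2)); print(np.round(fk(s['joint_positions'],z['p'],z['sg']),3))
print(rel([.619,.327,.036],0))
t=grab('top');s=grab('side')
a=crop(t,140,260,120,260,2.8);b=crop(s,90,240,110,250,2.8)
h=max(a.shape[0],b.shape[0]); pad=lambda i:cv2.copyMakeBorder(i,0,h-i.shape[0],0,0,cv2.BORDER_CONSTANT)
cv2.imwrite('pics/l1.png',np.hstack([pad(a),pad(b)]))
E
```

```text
[0.62294416 0.32213236 0.16861535] 0.9978293658161558 [-0.00804282  0.19307356 -0.81678585] [-0.31  0.9  -0.5   1.36  0.47  1.   -0.91]
[[0.412 0.141 0.295]
 [0.583 0.357 0.116]
 [0.619 0.329 0.156]]
(array([-0.0046, -0.0052,  0.1326]), array([ 0.0026, -0.0045, -0.0055]))
```

View pics/l1.png

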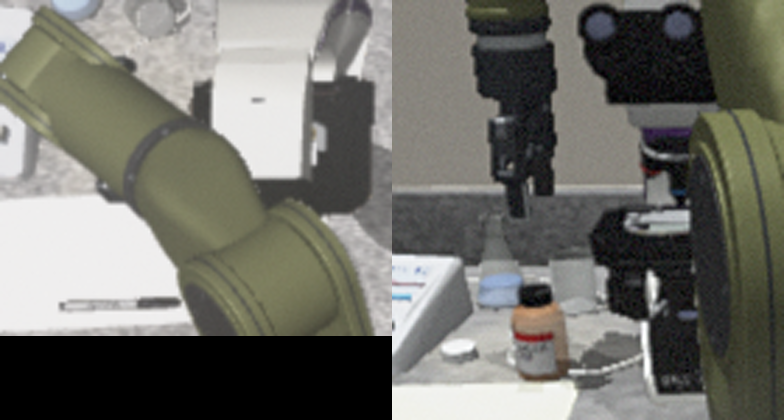

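The hand is above the large bottle (540,335) and the marker is untouched. The forearm crosses near the microscope's eyepieces, so I'll lean the tool 0.3 rad about the jaw axis. That moves the wrist away from the microscope, and I'll go down in steps.

Request:
drive_tool([
  [-0.002,0,0.0,-0.1,0,0,0],
  [-0.004,0,0.0,-0.2,0,0,0],
  [-0.004,0,0.005,-0.3,0,0,0],
  [-0.004,0,0.02,-0.3,0,0,0],
  [-0.004,0,0.04,-0.3,0,0,0],
  [-0.004,0,0.055,-0.3,0,0,0],
  [-0.004,0,0.07,-0.3,0,0,0],
  [-0.004,0,0.08,-0.3,0,0,0],
])

```text
clock: 22.65
position: [0.6155, 0.3242, 0.0891]
eef_rot: [0.989, -0.001, 0.001, 0.15]
contact_force: [0.4, 0.1, 0.2]
width: 0.998
```

```bash
cat > st.py <<'E'
from h import *
from fk import fk
z=np.load('fk.npz')
s=observe(); print(s['position'],s['width'],s['contact_force'],np.round(s['joint_positions'],2),np.round(s['joint_torque'],1))
f=fk(s['joint_positions'],z['p'],z['sg']); R=Ro.from_quat(s['eef_rot']); d=R.as_matrix()[:,2]
print('elbow',np.round(f[0]+[0,0,.349],3),'wrist',np.round(s['position']-.297*d,3),'tool z',np.round(d,3))
E
python3 st.py
```

```text
[0.61549399 0.32419973 0.08909375] 0.9984480800445907 [0.43296852 0.09850639 0.22549585] [-0.51  1.05 -0.35  1.24  0.58  1.16 -1.03] [ -0.1 -67.3  -3.3 -14.4   0.6   1.1   0. ]
elbow [0.42  0.252 0.568] wrist [0.615 0.412 0.373] tool z [ 0.001 -0.296 -0.955]
```

Request:
drive_tool([
  [0.003,-0.002,0.008,0,0,0,0],
  [0.003,-0.004,0.016,0,0,0,0],
  [0.003,-0.006,0.024,0,0,0,0],
  [0.003,-0.008,0.032,0,0,0,0],
  [0.003,-0.01,0.04,0,0,0,0],
  [0.003,-0.0115,0.046,0,0,0,0],
  [0.003,-0.0125,0.05,0,0,0,0],
  [0.003,-0.0125,0.051,0,0,0,0],
])

```text
clock: 23.45
position: [0.6187, 0.3221, 0.0374]
eef_rot: [0.989, -0.001, 0.001, 0.15]
contact_force: [-0.0, 0.8, -0.6]
width: 1.0
```

```bash
python3 st.py; python3 - <<'E'
from h import *
s=grab('side'); cv2.imwrite('pics/l2.png',crop(s,110,240,110,250,5))
E
```

```text
[0.61867786 0.32205013 0.03744378] 0.9996103983313349 [-0.02493541  0.75195343 -0.63348999] [-0.51  1.12 -0.33  1.24  0.61  1.1  -1.06] [ -0.  -67.4  -3.1 -13.4   0.6   1.   -0. ]
elbow [0.435 0.262 0.533] wrist [0.618 0.41  0.321] tool z [ 0.002 -0.296 -0.955]
```

View pics/l2.png

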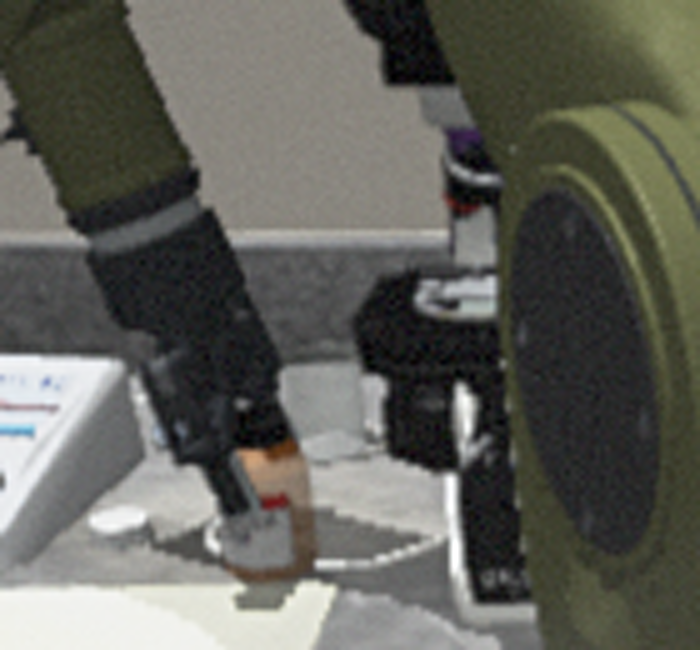

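The finger tip at (240,505) and the bottle axis at (268,520) both project to y ≈ 0.325 m, so the grasp is aligned. The hand leans clear of the microscope. Closing. I've now used all 16 views, so from here I check by numbers.

Request:
drive_tool([
  [0,0,0,0,0,0,0.15],
  [0,0,0,0,0,0,0.3],
  [0,0,0,0,0,0,0.4],
  [0,0,0,0,0,0,1],
  [0,0,0,0,0,0,1],
  [0,0,0,0,0,0,1],
  [0,0,0,0,0,0,1],
  [0,0,0,0,0,0,1],
], force=35)

```text
clock: 24.3
position: [0.6191, 0.3225, 0.0387]
eef_rot: [0.989, -0.001, 0.002, 0.149]
contact_force: [-0.9, 1.1, 5.2]
width: 0.613
```

```bash
python3 st.py
```

```text
[0.619061   0.32252952 0.0386804 ] 0.6126178385977039 [-0.89016055  1.13040321  5.23607549] [-0.51  1.12 -0.34  1.24  0.61  1.1  -1.06] [  0.7 -63.9  -2.5 -12.8   0.7   0.5   0. ]
elbow [0.435 0.262 0.534] wrist [0.618 0.41  0.322] tool z [ 0.003 -0.295 -0.955]
```

Request:
drive_tool([
  [0,0.006,-0.019,0,0,0,1],
  [0,0.015,-0.048,0,0,0,1],
  [-0.01,0.014,-0.079,0,0,0,1],
  [-0.04,0.0135,-0.111,0,0,0,1],
  [-0.08,0.0127,-0.143,0,0,0,1],
  [-0.12,0.02,-0.1665,0,0,0,1],
  [-0.16,0.0246,-0.181,0,0,0,1],
  [-0.2,0.0275,-0.19,0,0,0,1],
])

```text
clock: 25.1
position: [0.4173, 0.3528, 0.2294]
eef_rot: [0.989, -0.001, 0.003, 0.148]
contact_force: [-0.5, 1.0, -1.1]
width: 0.614
```

```bash
python3 st.py
```

```text
[0.41732112 0.3527693  0.229367  ] 0.6139001459705602 [-0.51532374  1.0226555  -1.06210139] [-0.67  0.71 -0.42  1.61  0.47  1.17 -1.28] [  3.  -51.8  -2.9 -15.    0.6   1.8   0.6]
elbow [0.275 0.24  0.722] wrist [0.416 0.44  0.513] tool z [ 0.005 -0.293 -0.956]
```

Request:
drive_tool([
  [-0.03,0.008,-0.008,0,0,0,1],
  [-0.06,0.035,-0.01,0,0,0,1],
  [-0.075,0.073,0.002,0,0,0,1],
  [-0.08,0.116,0.015,0,0,0,1],
  [-0.08,0.159,0.028,0,0,0,1],
  [-0.08,0.202,0.042,0,0,0,1],
  [-0.08,0.245,0.055,0,0,0,1],
  [-0.075,0.283,0.067,0,0,0,1],
])

```text
clock: 25.9
position: [0.3425, 0.0599, 0.2474]
eef_rot: [0.989, -0.001, 0.002, 0.15]
contact_force: [0.4, 0.8, -1.0]
width: 0.616
```

```bash
python3 st.py
```

```text
[0.34246395 0.05990811 0.24740457] 0.6163793584308547 [ 0.37216196  0.83804441 -0.98552321] [-0.28  0.4  -0.39  2.25  0.56  0.79 -1.11] [ -5.1 -33.   -2.1  -8.9  -0.1   1.7  -0.7]
elbow [0.191 0.063 0.82 ] wrist [0.341 0.148 0.531] tool z [ 0.004 -0.296 -0.955]
```

Request:
drive_tool([
  [0.005,0.029,0.009,0,0,0,1],
  [0.01,0.072,0.022,0,0,0,1],
  [0.015,0.115,0.0355,0,0,0,1],
  [0.03,0.153,0.0475,0,0,0,1],
  [0.055,0.191,0.059,0,0,0,1],
  [0.085,0.224,0.07,0,0,0,1],
  [0.115,0.258,0.08,0,0,0,1],
  [0.145,0.291,0.09,0,0,0,1],
])

```text
clock: 26.7
position: [0.4886, -0.2446, 0.2481]
eef_rot: [0.989, -0.001, 0.002, 0.15]
contact_force: [0.4, 1.2, -0.9]
width: 0.612
```

```bash
python3 st.py; python3 -c "
from h import *
s=observe();R=Ro.from_quat(s['eef_rot'])
for p in ([.565,-.325,.12],[.565,-.325,.0405]): print(np.round(R.inv().apply(np.array(p)-s['position']),4))"
```

```text
[ 0.4885894  -0.24458859  0.24810868] 0.6115795256379835 [ 0.37238492  1.21720255 -0.94663463] [ 0.38  0.54 -0.28  1.91  0.65  0.77 -0.35] [ -0.6 -47.8   0.2 -11.2   1.1   0.3  -0.9]
elbow [ 0.255 -0.112  0.781] wrist [ 0.488 -0.157  0.532] tool z [ 0.003 -0.296 -0.955]
[0.076  0.0386 0.1464]
[0.0757 0.015  0.2224]
```

Request:
drive_tool([
  [0.015,0.01,0.015,0,0,0,1],
  [0.035,0.025,0.04,0,0,0,1],
  [0.055,0.037,0.07,0,0,0,1],
  [0.07,0.04,0.1,0,0,0,1],
  [0.076,0.04,0.125,0,0,0,1],
  [0.076,0.038,0.146,0,0,0,1],
  [0.076,0.034,0.16,0,0,0,1],
  [0.076,0.031,0.17,0,0,0,1],
])

```text
clock: 27.5
position: [0.5638, -0.3224, 0.0935]
eef_rot: [0.989, -0.001, 0.001, 0.15]
contact_force: [0.3, -0.6, -0.9]
width: 0.612
```

Request:
drive_tool([
  [0,-0.003,0.01,0,0,0,1],
  [0,-0.006,0.02,0,0,0,1],
  [0,-0.009,0.03,0,0,0,1],
  [0,-0.012,0.038,0,0,0,1],
  [0,-0.014,0.045,0,0,0,1],
  [0,-0.015,0.05,0,0,0,1],
  [0,-0.016,0.052,0,0,0,1],
  [0,-0.016,0.052,0,0,0,1],
])

```text
clock: 28.3
position: [0.5643, -0.3225, 0.0395]
eef_rot: [0.989, -0.001, 0.001, 0.15]
contact_force: [-0.8, -0.4, -1.5]
width: 0.615
```

```bash
python3 st.py
```

```text
[ 0.56427401 -0.32252311  0.03950509] 0.6150038030286643 [-0.77025395 -0.39454503 -1.49294942] [ 0.36  0.96 -0.1   1.75  0.86  0.5  -0.48] [  0.  -58.5   1.   -9.2   0.6   0.6  -0. ]
elbow [ 0.424 -0.171  0.616] wrist [ 0.564 -0.235  0.323] tool z [ 0.002 -0.296 -0.955]
```

Request:
drive_tool([
  [0,0,0.001,0,0,0,1],
  [0,0,0.001,0,0,0,0.37],
  [0,0,0.001,0,0,0,0.3],
  [0,0,0.001,0,0,0,0.15],
  [0,0,0.001,0,0,0,0],
  [0,0,0.001,0,0,0,0],
  [0,0,0.001,0,0,0,0],
  [0,0,0.001,0,0,0,0],
])

```text
clock: 29.1
position: [0.5643, -0.3228, 0.0387]
eef_rot: [0.989, -0.001, 0.001, 0.15]
contact_force: [1.0, 0.2, -0.4]
width: 0.995
```

Request:
drive_tool([
  [0,-0.001,0,0.05,0,0,0],
  [0,-0.002,0,0.1,0,0,0],
  [0,-0.003,0,0.15,0,0,0],
  [0,-0.004,0,0.2,0,0,0],
  [0,-0.005,0,0.25,0,0,0],
  [0,-0.006,0,0.3,0,0,0],
  [0,-0.006,0,0.3,0,0,0],
  [0,-0.006,0,0.3,0,0,0],
])

```text
clock: 29.9
position: [0.564, -0.3174, 0.0368]
eef_rot: [1.0, -0.001, 0.001, 0.0]
contact_force: [1.5, 0.4, -0.6]
width: 0.998
```

```bash
python3 st.py; python3 - <<'E'
from h import *
# is the large bottle still upright/at place? look for red label+amber in side picture near expected projection
d=grab('side'); print('expected cap top px',px(d,[.564,-.317,.095]),'base',px(d,[.537,-.317,0]))
c=d['color'].astype(int); m=(c[:,:,0]-c[:,:,2]>45)&(c[:,:,0]>90)
m[:,:340]=0; n,l,st,ce=cv2.connectedComponentsWithStats(m.astype('uint8')); print([(s.tolist(),np.round(x,1).tolist()) for s,x in zip(st[1:],ce[1:]) if s[4]>12])
E
```

```text
[ 0.56403037 -0.31735186  0.03675539] 0.9983857234953835 [ 1.49863988  0.43766162 -0.5608786 ] [ 0.68  1.   -0.45  1.61  0.63  0.67 -0.09] [  1.5 -60.1  -5.6 -10.7   0.1   0.    0. ]
elbow [ 0.36  -0.314  0.592] wrist [ 0.563 -0.317  0.334] tool z [ 0.003 -0.001 -1.   ]
expected cap top px [390.72886041 197.73921439] base [389.84051706 233.37813173]
[([347, 165, 6, 3, 13], [349.5, 166.2]), ([400, 201, 17, 14, 153], [408.4, 208.2]), ([429, 202, 14, 8, 71], [435.6, 205.7]), ([383, 204, 8, 8, 46], [386.7, 207.8]), ([349, 208, 7, 4, 21], [351.8, 210.0]), ([381, 213, 9, 5, 29], [385.1, 215.2]), ([408, 219, 8, 9, 66], [411.6, 222.8])]
```

Request:
drive_tool([
  [0,0,0,0,0,0,0.15],
  [0,0,0,0,0,0,0.3],
  [0,0,0,0,0,0,0.4],
  [0,0,0,0,0,0,1],
  [0,0,0,0,0,0,1],
  [0,0,0,0,0,0,1],
  [0,0,0,0,0,0,1],
  [0,0,0,0,0,0,1],
], force=35)

```text
clock: 30.75
position: [0.5647, -0.3166, 0.0373]
eef_rot: [1.0, -0.0, 0.002, -0.0]
contact_force: [-0.6, 2.4, 6.3]
width: 0.611
```

```bash
python3 st.py;python3 -c "
from h import *
for p in ([.54,-.317,.2],[.6116,-.0467,.2],[.6116,-.0467,.05]): print(rel(p,-.078))"
```

```text
[ 0.56467482 -0.31663376  0.03733235] 0.6105040428842495 [-0.6347168   2.37237946  6.29268234] [ 0.68  1.   -0.45  1.61  0.63  0.67 -0.09] [  0.9 -57.4  -4.7 -10.5   0.4  -0.2  -0. ]
elbow [ 0.36  -0.314  0.592] wrist [ 0.564 -0.317  0.334] tool z [ 0.004  0.    -1.   ]
(array([-0.0241,  0.0003, -0.1628]), array([-0.0003, -0.0036,  0.0774]))
(array([ 0.0473, -0.27  , -0.1624]), array([-0.0003, -0.0036,  0.0774]))
(array([ 0.0468, -0.27  , -0.0124]), array([-0.0003, -0.0036,  0.0774]))
```

Request:
drive_tool([
  [0,0,-0.03,0,0,0,1],
  [0,0,-0.075,0,0,0,1],
  [0,-0.01,-0.12,0,0,0.01,1],
  [0.006,-0.045,-0.15,0,0,0.02,1],
  [0.014,-0.09,-0.15,0,0,0.035,1],
  [0.022,-0.135,-0.15,0,0,0.05,1],
  [0.03,-0.18,-0.15,0,0,0.065,1],
  [0.038,-0.22,-0.15,0,-0.002,0.077,1],
])

```text
clock: 31.55
position: [0.6018, -0.0952, 0.1866]
eef_rot: [0.999, -0.039, 0.0, 0.0]
contact_force: [0.4, -0.3, -1.5]
width: 0.612
```

```bash
python3 st.py;python3 -c "
from h import *
for p in ([.6116,-.0467,.15],[.6116,-.0467,.0475]): print(rel(p,-.078))"
```

```text
[ 0.60177352 -0.09523022  0.18661144] 0.612491908585979 [ 0.42521919 -0.34223734 -1.50184259] [ 0.36  0.76 -0.51  1.65  0.46  0.85 -0.42] [  3.9 -55.3  -5.9 -13.3   0.    0.1   0.7]
elbow [ 0.352 -0.145  0.704] wrist [ 0.602 -0.095  0.484] tool z [ 0. -0. -1.]
(array([ 0.006 , -0.0492,  0.0366]), array([ 0.0002, -0.0002, -0.    ]))
(array([ 0.006 , -0.0492,  0.1391]), array([ 0.0002, -0.0002, -0.    ]))
```

Request:
drive_tool([
  [0.003,-0.02,0,0,0,0,1],
  [0.006,-0.04,0,0,0,0,1],
  [0.006,-0.049,0.005,0,0,0,1],
  [0.006,-0.049,0.02,0,0,0,1],
  [0.006,-0.049,0.04,0,0,0,1],
  [0.006,-0.049,0.06,0,0,0,1],
  [0.006,-0.049,0.075,0,0,0,1],
  [0.006,-0.049,0.085,0,0,0,1],
])

```text
clock: 32.35
position: [0.611, -0.0498, 0.1002]
eef_rot: [0.999, -0.039, -0.001, 0.0]
contact_force: [0.5, 0.1, -0.6]
width: 0.611
```

```bash
python3 st.py;python3 -c "
from h import *
for p in ([.6116,-.0467,.0475],): print(rel(p,-.078))"
```

```text
[ 0.61101208 -0.0498329   0.10020978] 0.6108184451139461 [ 0.48983416  0.09003935 -0.6196854 ] [ 0.25  0.87 -0.44  1.7   0.54  0.69 -0.55] [  0.1 -57.4  -5.4 -11.5  -0.1   0.1   0.1]
elbow [ 0.411 -0.111  0.654] wrist [ 0.611 -0.05   0.397] tool z [-0.001 -0.001 -1.   ]
(array([ 0.0004, -0.0032,  0.0527]), array([ 0.001 ,  0.0012, -0.0009]))
```

Request:
drive_tool([
  [0,-0.003,0.01,0,0,0,1],
  [0,-0.003,0.02,0,0,0,1],
  [0,-0.003,0.028,0,0,0,1],
  [0,-0.003,0.036,0,0,0,1],
  [0,-0.003,0.043,0,0,0,1],
  [0,-0.003,0.048,0,0,0,1],
  [0,-0.003,0.051,0,0,0,1],
  [0,-0.003,0.0515,0,0,0,1],
])

```text
clock: 33.15
position: [0.6121, -0.0458, 0.0502]
eef_rot: [0.999, -0.039, 0.0, 0.0]
contact_force: [0.1, -0.2, -1.6]
width: 0.612
```

```bash
python3 st.py
```

```text
[ 0.61214191 -0.04582215  0.05024347] 0.6124364418431862 [ 0.07832762 -0.18161934 -1.56390327] [ 0.22  0.95 -0.39  1.71  0.58  0.6  -0.6 ] [ -0.1 -58.1  -4.9  -9.9   0.   -0.   -0. ]
elbow [ 0.44  -0.103  0.621] wrist [ 0.612 -0.046  0.347] tool z [ 0.001 -0.    -1.   ]
```

Request:
drive_tool([
  [0,0,0.0015,0,0,0,1],
  [0,0,0.0025,0,0,0,1],
  [0,0,0.0025,0,0,0,1],
  [0,0,0.0025,0,0,0,0.35],
  [0,0,0.0025,0,0,0,0.2],
  [0,0,0.0025,0,0,0,0],
  [0,0,0.0025,0,0,0,0],
  [0,0,0.0025,0,0,0,0],
])

```text
clock: 33.95
position: [0.6123, -0.0458, 0.0481]
eef_rot: [0.999, -0.039, 0.001, 0.0]
contact_force: [-0.2, -0.9, 0.6]
width: 1.001
```

Request:
drive_tool([
  [0,0,-0.01,0,0,0,0],
  [0,0,-0.03,0,0,0,0],
  [0,0,-0.06,0,0,0,0],
  [0,0,-0.1,0,0,0,0],
  [-0.02,0,-0.14,0,0,0,0],
  [-0.06,0,-0.17,0,0,0,0],
  [-0.11,0,-0.19,0,0,0,0],
  [-0.15,0,-0.2,0,0,0,0],
])

```text
clock: 34.75
position: [0.4614, -0.0337, 0.25]
eef_rot: [0.999, -0.039, 0.002, 0.0]
contact_force: [-0.4, 0.6, 0.9]
width: 1.0
```

Request:
drive_tool([
  [-0.03,0.01,0,0,0,0,0],
  [-0.06,0.02,0,0,0,0,0],
  [-0.08,0.04,0,0,0,0,0],
  [-0.1,0.06,0,0,0,0,0],
  [-0.11,0.07,0,0,0,0,0],
  [-0.11,0.07,0,0,0,0,0],
  [-0.11,0.07,0,0,0,0,0],
  [-0.11,0.07,0,0,0,0,0],
])

```text
clock: 35.55
position: [0.3488, -0.0945, 0.2481]
eef_rot: [0.999, -0.038, 0.001, -0.0]
contact_force: [0.6, -0.8, 0.0]
width: 1.004
```

```bash
python3 st.py; python3 - <<'E'
from h import *
d=grab('top'); c=cv2.cvtColor(d['color'],cv2.COLOR_RGB2GRAY).astype(int)
ref=cv2.imread('raw_top0.png',0).astype(int)
sock={'L':(.6116,-.0467,.105,.0175),'M':(.6055,-.1287,.087,.0125),'S':(.5989,-.2112,.088,.006)}
for k,(x,y,z,r) in sock.items():
    e=px(d,[x,y,z]); u,v=np.round(e).astype(int); w=c[v-9:v+10,u-11:u+12]
    m=(w<55).astype('uint8'); n,l,st,ce=cv2.connectedComponentsWithStats(m)
    if n>1:
        i=1+np.argmax(st[1:,4]); p=ce[i]+[u-11,v-9]; print(k,'exp',np.round(e,1),'dark cap at',np.round(p,1),st[i,4],'world',np.round(world(d,*p,z),4),'want',x,y)
# unmoved: difference around redcap, marker
for k,X in {'red':(.467,-.345,.05),'marker':(.461,.369,.008)}.items():
    u,v=np.round(px(d,X)).astype(int); h,w=(14,14) if k=='red' else (10,34)
    print(k,'mean diff',np.abs(c-ref)[v-h:v+h,u-w:u+w].mean().round(2))
print('bg',np.abs(c-ref)[185:205,380:400].mean())
E
```

```text
[ 0.34875477 -0.09451559  0.24814256] 1.004010471365252 [ 0.64285236 -0.8298979   0.02763488] [ 0.58  0.37 -0.61  2.26  0.38  0.6  -0.39] [  0.3 -30.4  -2.6 -10.6   0.    0.   -0. ]
elbow [ 0.151 -0.117  0.826] wrist [ 0.348 -0.095  0.545] tool z [ 0.003  0.    -1.   ]
red mean diff 1.32
marker mean diff 0.97
bg 24.9775
```

```bash
python3 - <<'E'
from h import *
d=grab('top'); c=cv2.cvtColor(d['color'],cv2.COLOR_RGB2GRAY).astype(int)
sock={'L':(.6116,-.0467,.105),'M':(.6055,-.1287,.087),'S':(.5989,-.2112,.088)}
for k,(x,y,z) in sock.items():
    e=px(d,[x,y,z]); u,v=np.round(e).astype(int); w=c[v-9:v+10,u-11:u+12]
    m=(w<w.min()+22).astype('uint8'); n,l,st,ce=cv2.connectedComponentsWithStats(m)
    i=1+np.argmax(st[1:,4]); p=ce[i]+[u-11,v-9]; print(k,w.min(),'exp',np.round(e,1),'at',np.round(p,1),st[i].tolist(),'world',np.round(world(d,*p,z),4),'want',x,y)
# forceps: thin darker outline in bay
u,v=np.round(px(d,[.5225,-.073,.008])).astype(int)
w=c[v-5:v+6,u-26:u+27]; ys,xs=np.where(w<w.max()-45); P=np.array([world(d,a+u-26,b+v-5,.008)[:2] for a,b in zip(xs,ys)])
print(len(P),P.mean(0),P.min(0),P.max(0))
E
```

```text
L 72 exp [290.9 196.7] at [290.2 196.9] [5, 4, 11, 11, 92] world [ 0.6109 -0.0447  0.105 ] want 0.6116 -0.0467
M 74 exp [316.8 199.4] at [316.  199.4] [6, 6, 9, 8, 53] world [ 0.6053 -0.1262  0.087 ] want 0.6055 -0.1287
S 77 exp [343.1 201.2] at [343.4 202.8] [9, 9, 6, 5, 23] world [ 0.5939 -0.2121  0.088 ] want 0.5989 -0.2112
15 [0.5280196  0.01120559] [0.5142432  0.00682806] [0.53724174 0.01346655]
```

```bash
python3 -c "
from h import *
s=observe(); print(s['clock'],s['dq'].max() if hasattr(s['dq'],'max') else max(s['dq'])); print(ctrl.close_job())"
```

```text
35.65 0.004512467597832009
the job is handed in; nothing more can be done
None
```

I packed the tray and handed the job in at 35.7 s of the 131 s allowed. No verdict is reported, so this rests on my own checks.

- **Bottles:** My last check was image code on the top camera. It put the caps 2 mm (large), 2.5 mm (medium) and 5 mm (dropper) from their recess centres, inside the 10 mm limit. Bottle heights were not measured directly. The large and medium bottles were let go within 1 mm of floor height, and the dropper was lowered to within about 1 mm of it.
- **Large bottle:** I gripped it with the tool tilted to keep the arm clear of the microscope. I then set it down on the open worktop to the right of the tray and gripped it again with the tool vertical before placing it.
- **Forceps:** The last picture I viewed of the bay showed them flat and lengthwise, about 2 mm from centre along its length. That was before the large bottle went in.
- **Forceps check that failed:** My image-code check at the end did not find the forceps. The points it picked up lay left of the bay. With no picture views left, I could not look again, but the arm did not go back down near the bay.
- **Red-capped bottle and marker:** The final top image showed no change at either spot. The largest contact force I read was about 7 N, while closing on a bottle.

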